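# Stack the ring column of a cordless drill gearbox

## Robot

A 6-joint arm with a two-finger parallel gripper is mounted at the origin on the work surface. World frame = base frame: x ahead of the robot, y to its left, z up, the work surface at z = 0. Lengths are in m, angles in rad, forces in N, time in s.
With the tool pointing down it reaches from about 0.325 to 0.875 m from the base axis. Payload 4.4 kg.
Tool frame: the origin (TCP) lies midway between the tips of the shut fingers; the grasp point (between the pads) lies 19 mm behind it; z points along the fingers, y is the line along which they close (so a half turn about z gives the same grasp; the last joint's range is limited). The gripper opens to 85 mm and grips with 20 to 120 N. Pads are 22 mm wide; open, the fingers measure 114 mm over their backs; the gripper's body (76 mm by 85 mm) begins 54 mm behind the grasp point. The pads swing forward as they close: fully open they stand 13 mm farther back than shut.
Start: joints at [0.96, 0.207, 1.542, -0, 1.393, -0.15], TCP at [0.256, 0.515, 0.207] pointing down, gripper open.
Joint ranges: [-2.73, 2.73], [-0.86, 2.22], [0.23, 2.46], [-1.11, 4.25], [0.08, 2.63], [-2.82, 2.82]. Speed limits (rad/s): [2.79, 2.79, 3.14, 3.14, 3.14, 3.14].

## Interface

Orientations are given as a unit quaternion [x, y, z, w].
In Python, from rig import env gives the robot as it stands.
- The arm moves only by the shell command python3 -m creep 'ROWS' [FORCE]. ROWS is a JSON object of lists of equal length, an entry for each row: "turn": the turn, a rotation vector about the tool's x, y, z normalised to -1 to 1, where 1 is 0.1 rad, a list of three; "linear": the shift along the tool's x, y, z normalised to -1 to 1, where 1 is 10 cm, a list of three; "claw": the closure, from 0 (fully open) to 1 (shut). A call has 1 to 5 rows; each row shifts and turns the commanded pose from where the row before left it, along the tool's axes as they then stand; what a row does not reach is not made up. A row lasts 1/8 s, in which the tool goes at most 62.5 mm and 10.7 degrees, less where a joint would pass 70% of its speed; a pose out of reach is approached as far as the arm can. A call with a number of a shift or a turn outside -1 to 1 is refused whole. A call with a gripper value outside its range is refused whole. The fingers move at their own pace and stop on an object; FORCE is the grip in N (left out, the last holds). Time passes only in rows, so rows that do not move let the fingers close. It gives the time, the measured TCP pose, the force, the opening and the grip force at its end, in the units of the state.
- env.read_state(): the state, without advancing time (a new reading comes with each control period).
- env.camera(name): name is "scene" or "top"; returns (picture, depth): 384x512x3 uint8, blue, green, red; 384x512 float32, m along the optical axis (not along the pixel's ray), 0 where there is no reading.
- env.calibration(name): a dict with "camera_matrix" (3x3 intrinsics, pixels), "extrinsics" (4x4, takes a point from world to camera coordinates). Camera axes: x right, y up, looking along -z (the intrinsics and any distortion apply to the point x, -y, -z); pixel columns grow to the right and rows downward; lengths in m; the calibration is good to about 2 mm. A picture is of the moment at which its call begins. calibration takes no time and is no camera call.
- env.close_job(): hands the job in; it is judged then, once.
Trained networks look in the newest picture that a camera, given by its name, has taken for a name from the list of things; names that differ only in an ending like _2 or _b are one class to them, and where a whole thing is asked for, a point or a joint stands for the part that bears it (a point fixed in the world has none). Each returns a list of dicts, best first, with "confidence" (0 to 1); they miss things now and then, are a little off and sometimes report something else, mostly with a low value. They report only what shows in the picture. A call takes as long as a camera call. They do not tell look-alikes from the thing itself.
- env.look_for(camera, target): "position" ([x, y, z] in m, in world coordinates, good to about 4 mm: the middle of the surface that is visible of it).
The state is a dict: "t": time; "q": joint angles; "qvel": joint speeds; "joint_efforts": joint torques, N m; "position": TCP position; "ee_rot": TCP orientation; "contact_force": force on the tool from outside, world axes, zero at the start; "torque": the same for the moment, N m; "opening": finger opening in m; "grasp_force": force on a finger pad.
Only numpy, scipy, OpenCV 4.12 (cv2) and the standard library are available. Lean on these libraries where they do the work, as an engineer would, in place of code of your own. Each camera call takes 0.05 s, during which the arm holds its last target. There are 200 camera calls.

## Task

The cleaned parts of a drill gearbox are drying and have to go back together. Pull the black housing out of its spring clip and stand it upright on the rubber mat, mouth up; drop the flat thrust ring that lies on the mat into it, then the ring gear (the middle-sized of the three rings standing on edge in the drip rack), so that both lie flat on one another, fully home in the housing. Leave the housing standing on the mat and the other two rings in the rack as they are.

Things in the scene. Friction and masses are not known exactly. Their poses are not given: they have to be found in the camera images.
- mat: Grey-green rubber work mat fixed on the bench, 260 (its x) x 320 (its y) x 3 mm. Origin at the centre of its underside; its top is 3 mm above the bench. Not turned.
- clip: Steel stand, fixed. Origin at bench height on the clipped housing's axis. The housing stands on its 6 mm foot plate (x -36 to 60, y +-42 mm). Two jaws, 12 to 30 mm up, wrap it; back block x 30 to 42 mm, 32 high; pin lugs 34 high. It opens toward its own -x: pulled level that way by its upper part the housing meets 8 to 16 N, the jaws spread, it snaps free by 35 mm and is clear after 70 mm.
- housing_center (a point): Centre, half-way up, of the loose housing: black upright tube, 50 mm outside, 64 mm tall, about 0.2 kg. Bore 42 mm wide, 32 mm deep, open on top, square rim; flat floor 32 mm above the underside (a 9 mm pinion and three pins in its middle stay inside the rings' bores). z is its axis, toward the mouth. It starts upright in the clip, underside 6 mm above the bench.
- housing_mouth (a point): Centre of the housing's mouth, level with the rim, 64 mm above its underside. z points up out of the mouth.
- thrust_ring_center (a point): Centre of the loose plain steel thrust ring, lying flat on the mat: 40 mm outside, 27 mm inside diameter, 10 mm thick, about 45 g. z is its axis; either side may be up. It goes in first, onto the floor of the bore.
- ring_gear_center (a point): Centre of the loose steel ring gear (toothed bore): 40 mm outside, 24 over the teeth, 16 thick, 60 g. z is its axis. Starts on edge in the rack, axis level along the rack's x, top rim 58 mm above the bench. It is too thick to turn flat inside the bore: it must enter flat, either side up, second, onto the thrust ring (top then 6 mm below the rim). On edge on the mat it stands, and tips if pushed.
- small_ring_center (a point): Centre of a ring of another gearbox, 32 mm outside diameter, 16 mm thick, on edge in the drip rack. Leave it.
- large_ring_center (a point): Centre of a ring of another gearbox, 48 mm outside diameter, 16 mm thick, on edge in the drip rack. Leave it.
- rack: White plastic drip rack, fixed: a V trough 190 mm long (its x), 64 wide, end plates 36 mm high. Origin at bench height under its middle. Places at x = -55, 0 and +55 mm; beside each ring face a low fin, 1 mm clear, 36 mm high; trough edges 38 mm high. The three rings stand in these places in any order, axes along the rack's x, to be lifted straight up.
- screwdriver: Red-handled screwdriver lying loose on the bench beyond the mat, 190 mm long; not needed.
- drill: The opened grey cordless drill lying fixed on its side at the far right, 56 mm high, body 62 x 150 mm, its handle and battery reaching 180 mm toward +x; not needed. Origin at bench height under its body.
There are look-alikes about, which are no part of the job. Leave any purple look-alike of the part that bears ring_gear_center alone.

How it is judged:
On the way, in this order (a step that is already met when the one before it is completed fails the run):
1. the housing stands upright on the mat, let go (angle between housing_mouth's own z axis and vertical below 0.05 rad and z of housing_center in the frame of mat below 0.0365 m and x of housing_center in the frame of mat between -0.13 and 0.13 m and y of housing_center in the frame of mat between -0.16 and 0.16 m and contact force between the fingers and housing below 0.3 N), for 0.2 s.
2. the thrust ring lies flat on the floor of the bore (z of thrust_ring_center in the frame of housing_mouth between -0.0285 and -0.0255 m and horizontal distance between thrust_ring_center and housing_mouth below 0.004 m and angle between the z axis of thrust_ring_center and the z axis of housing_mouth, either way round below 0.08 rad), for 0.2 s.
At the end, for the whole second after the job is handed in: The housing stands upright (within 3 degrees) with its axis over the mat; the thrust ring lies flat (within 4.5 degrees) on the floor of the bore and the ring gear flat on the thrust ring, each within 1.5 mm of fully down and in the bore; all at rest (angle between housing_mouth's own z axis and vertical below 0.05 rad and z of housing_center in the frame of mat between 0.0335 and 0.0365 m and x of housing_center in the frame of mat between -0.13 and 0.13 m and y of housing_center in the frame of mat between -0.16 and 0.16 m and z of thrust_ring_center in the frame of housing_mouth below -0.0255 m and horizontal distance between each of thrust_ring_center, ring_gear_center and housing_mouth below 0.004 m and angle between the z axis of each of thrust_ring_center, ring_gear_center and the z axis of housing_mouth, either way round below 0.08 rad and z of ring_gear_center in the frame of housing_mouth between -0.0155 and -0.0125 m and linear speed of each of housing, ring_gear below 0.02 m/s); the robot touches nothing.
It fails at once if one of the other two rings is moved by more than 15 mm (distance of any of small_ring_center, large_ring_center from where it was at the start of the episode above 0.015 m).
It also fails if it takes over 72 s, if anything falls off the work surface, if the arm or the gripper's body presses on something with over 40 N, if the wrist force passes 120 N, or if a joint passes its speed limit or range.

## Working session

There is one attempt and no reset: what is moved stays moved. The work goes in short steps, Python scripts to look and compute and a shell command to move; the robot and the scene stay as the last step left them, time stands still between calls to the robot, and variables do not carry over. Pictures are saved under pics/ and viewed, at most 10 in all, crops included, and the job is handed in when it is done.

```bash
ls; mkdir -p pics
cat > h.py <<'E'
import numpy as np, cv2
from scipy.spatial.transform import Rotation as R
from rig import env
def cloud(name, d):
    c=env.calibration(name); K=np.array(c["camera_matrix"]); T=np.linalg.inv(np.array(c["extrinsics"]))
    v,u=np.mgrid[:d.shape[0],:d.shape[1]]
    P=np.stack([(u-K[0,2])/K[0,0]*d, -(v-K[1,2])/K[1,1]*d, -d, np.ones_like(d)],-1)
    return (P@T.T)[...,:3]
def px(name,p):
    c=env.calibration(name); K=np.array(c["camera_matrix"]); q=np.array(c["extrinsics"])@np.r_[p,1]
    return (K[0,2]+K[0,0]*q[0]/-q[2], K[1,2]+K[1,1]*q[1]/q[2])
E
python3 - <<'E'
from h import *
for n in("top","scene"):
    im,d=env.camera(n); cv2.imwrite(f"pics/{n}1.png",im); np.save(f"pics/{n}1.npy",d)
    for t in ["mat","clip","housing_center","thrust_ring_center","ring_gear_center","small_ring_center","large_ring_center","rack"]:
        print(n,t,[(np.round(r["position"],3).tolist(),round(r["confidence"],2),np.round(px(n,r["position"])).tolist()) for r in env.look_for(n,t)][:4])
s=env.read_state(); print(s)
print(R.from_quat(s["ee_rot"]).as_matrix().round(3))
E
```

```text
pics
top mat [([0.501, -0.015, 0.003], 0.75, [273.0, 251.0])]
top clip [([0.534, -0.295, 0.005], 0.6, [395.0, 237.0])]
top housing_center [([0.512, -0.306, 0.048], 0.97, [406.0, 245.0]), ([0.533, -0.297, 0.005], 0.53, [396.0, 237.0])]
top thrust_ring_center [([0.561, 0.072, 0.013], 0.49, [234.0, 225.0]), ([0.548, 0.295, 0.029], 0.3, [134.0, 229.0])]
top ring_gear_center [([0.598, 0.194, 0.034], 0.67, [180.0, 207.0]), ([0.611, 0.282, 0.051], 0.63, [139.0, 200.0]), ([0.504, 0.286, 0.046], 0.19, [135.0, 248.0])]
top small_ring_center [([0.501, 0.29, 0.048], 0.41, [133.0, 250.0])]
top large_ring_center [([0.557, 0.284, 0.059], 0.71, [136.0, 223.0])]
top rack [([0.546, 0.295, 0.032], 0.96, [134.0, 230.0])]
scene mat [([0.514, 0.003, 0.003], 0.7, [286.0, 193.0])]
scene clip [([0.553, -0.281, 0.013], 0.86, [210.0, 149.0])]
scene housing_center [([0.521, -0.295, 0.055], 0.83, [215.0, 131.0])]
scene thrust_ring_center [([0.558, 0.075, 0.01], 0.5, [292.0, 211.0])]
scene ring_gear_center [([0.613, 0.201, 0.023], 0.76, [313.0, 244.0]), ([0.618, 0.291, 0.046], 0.64, [344.0, 260.0]), ([0.727, 0.29
[... 402 characters left out ...]
.57642584e-05,
        1.39347234e+00, -1.50506958e-01]), 'qvel': array([ 5.09287947e-04, -2.78929571e-04, -3.98281422e-04, -4.22384473e-05,
       -3.23599188e-04,  4.61550363e-04]), 'joint_efforts': array([ 6.91451733e-04, -3.83036005e+01, -2.91978621e+01, -8.83932262e-05,
        5.14873245e-04,  3.05530129e-06]), 'position': array([0.25571096, 0.51502942, 0.20712503]), 'ee_rot': array([2.28359025e-01, 9.73576989e-01, 3.84443863e-05, 3.43562013e-05]), 'contact_force': array([0.08081762, 0.62765554, 1.20024775]), 'torque': array([0.0253019 , 0.0448854 , 0.01423089]), 'grasp_force': 0.0, 'opening': 0.08569359770639508}
[[-0.896  0.445  0.   ]
 [ 0.445  0.896  0.   ]
 [-0.     0.    -1.   ]]
```

Run:
```python
from h import *
a=cv2.imread("pics/top1.png"); b=cv2.imread("pics/scene1.png")
a=cv2.resize(a[150:300,80:460],None,fx=2.1,fy=2.1,interpolation=3)[:,:798]
b=cv2.resize(b[90:320,150:430],None,fx=1.2,fy=1.2,interpolation=3)
o=np.zeros((600,800,3),np.uint8); o[:a.shape[0],:a.shape[1]]=a; o[320:320+276,:b.shape[1]]=b
cv2.imwrite("pics/v1.png",o)
```

```text
(no output)
```

View pics/v1.png

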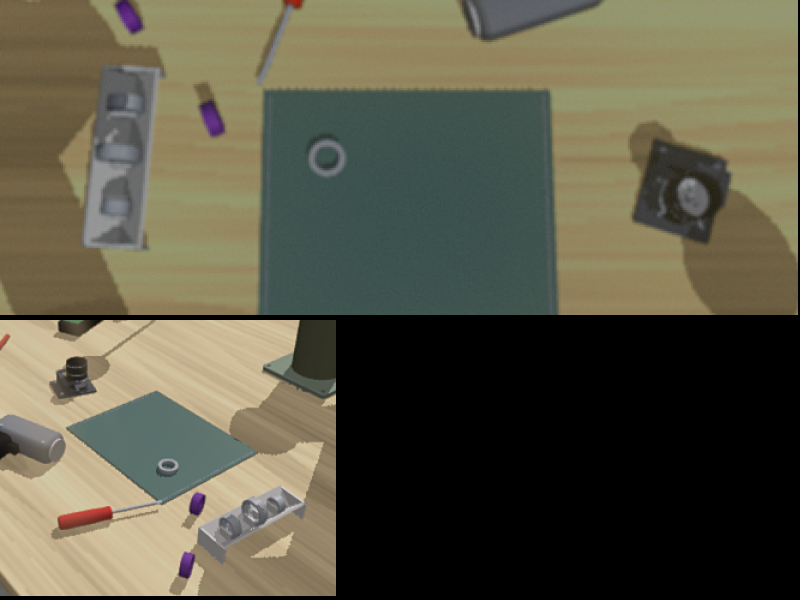

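The picture shows the mat, the thrust ring on it (crop 327,157), and the housing in its clip on the right (690,195). The rack on the left holds three rings at crop (125,97), (118,150) and (117,205). Two purple rings lie on the bench at (128,15) and (211,118); these are the look-alikes. Next I'll measure geometry from depth and enlarge the rack and clip.

Run:
```python
from h import *
A={}
for n in("top","scene"):
    P=cloud(n,np.load(f"pics/{n}1.npy")); A[n]=P
    def box(x0,x1,y0,y1): return P[(P[...,0]>x0)&(P[...,0]<x1)&(P[...,1]>y0)&(P[...,1]<y1)]
    q=box(.42,.64,-.42,-.2); print(n,"clip z hist",np.histogram(q[:,2],[.003,.009,.015,.02,.025,.03,.033,.036,.04,.05,.06,.066,.069,.072,.08])[0])
    pl=q[(q[:,2]>.004)&(q[:,2]<.012)]; r=cv2.minAreaRect((pl[:,:2]*1000).astype(np.float32)); print("plate",r)
    t=q[q[:,2]>.06]; print("top",t.mean(0),t.min(0),t.max(0),cv2.minEnclosingCircle((t[:,:2]*1000).astype(np.float32)))
    j=q[(q[:,2]>.015)&(q[:,2]<.04)]; print("mid",j.mean(0),j.min(0),j.max(0), len(j))
    m=box(.52,.61,.03,.11); m=m[m[:,2]>.007]; print("thrust",m.mean(0),cv2.minEnclosingCircle((m[:,:2]*1000).astype(np.float32)),m[:,2].max())
    q=box(.4,.7,.22,.38); rk=q[q[:,2]>.015]; print("rack",cv2.minAreaRect((rk[:,:2]*1000).astype(np.float32)))
    for x in(.50,.557,.612):
        w=q[(abs(q[:,0]-x)<.02)&(q[:,2]>.042)]; zs=np.sort(w[:,2]); tt=w[w[:,2]>zs[-1]-.004]; print("ring",x,len(w),zs[-3:],w.mean(0),"top",tt.mean(0),len(tt))
        if len(w)>5: print(cv2.minAreaRect((w[:,:2]*1000).astype(np.float32)))
    ma=box(.2,.9,-.19,.19); ma=ma[(ma[:,2]>.0018)&(ma[:,2]<.006)]; print("mat",np.percentile(ma,1,0),np.percentile(ma,99,0))
a=cv2.imread("pics/top1.png"); b=cv2.imread("pics/scene1.png")
o=np.zeros((600,800,3),np.uint8)
def put(im,u,v,x,y,w=66,h=50):
    o[y:y+300,x:x+400]=cv2.resize(im[v-h//2:v+h//2,u-w//2:u+w//2],(400,300),interpolation=cv2.INTER_CUBIC)
put(a,137,222,0,0,132,100);put(a,400,240,400,0);put(b,360,250,0,300,100,76);put(b,212,140,400,300)
cv2.imwrite("pics/v2.png",o)
```

```text
top clip z hist [917  66  31  30  61 159 136 162 116  71  41  66  75  11]
plate ((532.6602172851562, -311.8795166015625), (211.36183166503906, 218.7084197998047), 88.70130920410156)
top [ 0.51326896 -0.31065825  0.06792662] [ 0.48880626 -0.33486743  0.06001224] [ 0.53804848 -0.28500403  0.07358873] ((514.3367309570312, -310.59075927734375), 25.95410919189453)
mid [ 0.52850894 -0.31073615  0.03244237] [ 0.48306538 -0.35919197  0.01520121] [ 0.5656233  -0.27498223  0.03994384] 579
thrust [0.55920576 0.07079231 0.01187352] ((557.476318359375, 66.30754852294922), 42.68096160888672) 0.01613892828540675
rack ((580.9764404296875, 286.2563171386719), (64.5238037109375, 237.8011474609375), 86.52145385742188)
ring 0.5 76 [0.04957397 0.05306749 0.0530742 ] [0.50396946 0.28945581 0.04601347] top [0.50523771 0.28847339 0.05089121] 5
((503.87530517578125, 290.4293212890625), (15.517178535461426, 24.408018112182617), 0.2888178825378418)
ring 0.557 166 [0.0695702  0.06977601 0.07015172] [0.55848195 0.28365547 0.06100659] top [0.55927262 0.28624292 0.06745444] 30
((559.0587768554688, 287.421997070312
[... 1137 characters left out ...]
9 0.29559479 0.04618245] top [0.50939108 0.29372933 0.04784696] 40
((510.2395324707031, 294.8321533203125), (17.342744827270508, 26.016204833984375), 2.168381452560425)
ring 0.557 202 [0.06829346 0.06858572 0.06868234] [0.56561795 0.29478953 0.05884028] top [0.56419938 0.29077216 0.06653932] 63
((564.462158203125, 290.66290283203125), (46.05428695678711, 19.109094619750977), 85.89441680908203)
ring 0.612 152 [0.05938416 0.05956775 0.06070594] [0.62004779 0.29192859 0.05227106] top [0.61916395 0.28731997 0.0578302 ] 37
((619.485107421875, 287.3128356933594), (18.721115112304688, 41.80061721801758), 4.613831996917725)
mat [ 0.2409201  -0.1735236   0.00181397] [0.88671364 0.17973694 0.00564507]
```

View pics/v2.png

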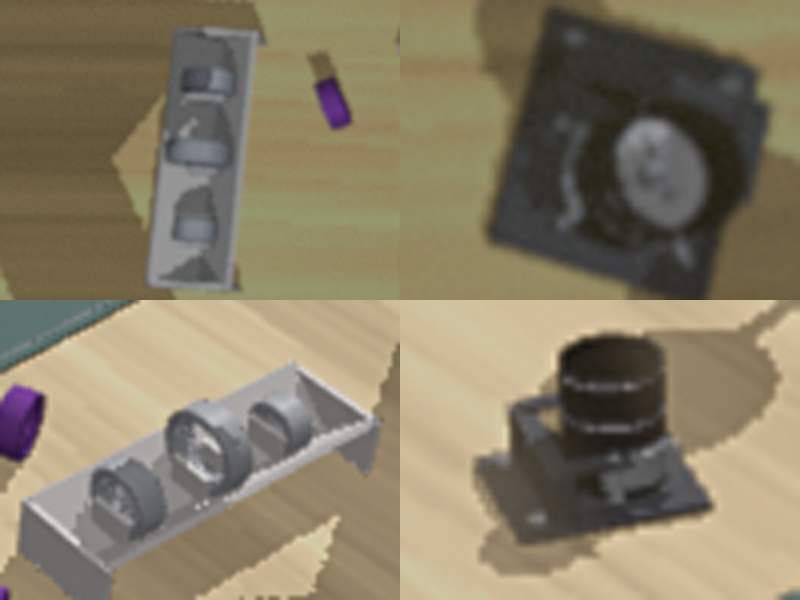

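Heights settle which ring is which. The far ring (v2 crop (210,80) and (125,500), x≈0.616) has its top at 58 mm, so it is the ring gear. The middle one at 68 mm is the large ring, and the near one at 49 mm is the small ring. Next I need the clip's direction.

Run:
```python
from h import *
for n,c in(("top",(.5145,-.3105)),("scene",(.519,-.308))):
    P=cloud(n,np.load(f"pics/{n}1.npy")).reshape(-1,3); im=cv2.imread(f"pics/{n}1.png").reshape(-1,3).max(1)
    q=P-np.r_[c,0]; r=np.hypot(q[:,0],q[:,1]); ang=np.degrees(np.arctan2(q[:,1],q[:,0]))
    m=(r>.029)&(r<.06)&(q[:,2]>.022)&(q[:,2]<.037); print(n,"block/lug ang hist 20deg",np.histogram(ang[m],np.arange(-180,181,20))[0])
    m=(r>.032)&(r<.085)&(q[:,2]>.003)&(q[:,2]<.010)&(im<110); s=(q[m,:2]*1000).astype(np.float32)
    print(m.sum(),cv2.minAreaRect(s))
    for a in(-14,-16,-18):
        e=np.radians(a); u=s@[np.cos(e),np.sin(e)]; v=s@[-np.sin(e),np.cos(e)]
        print(a,np.percentile(u,[1,99]),np.percentile(v,[1,99]))
```

```text
top block/lug ang hist 20deg [ 0  8  0  2 10 38 37 24 31 47 52 32 13  0  3  2  0  0]
465 ((6.0788493156433105, -8.254959106445312), (155.9371337890625, 117.42475128173828), 46.70730209350586)
-14 [-47.05890856  61.1448714 ] [-68.20555127  47.15808171]
-16 [-45.46703576  60.07471589] [-69.03049845  48.42327266]
-18 [-43.81976837  60.05810711] [-69.77134261  49.62946732]
scene block/lug ang hist 20deg [ 0  0  0  0  1 19 14 12 15 14 28 19  8  1  2  4  0  0]
173 ((13.158138275146484, 0.3113555908203125), (78.05462646484375, 93.28510284423828), 70.79776763916016)
-14 [-31.59781302  59.56942883] [-37.97633077  43.02121458]
-16 [-32.28583913  58.94206779] [-36.42413192  42.70404319]
-18 [-33.1968378   58.15580519] [-34.60045222  42.75389913]
```

```bash
cat >> h.py <<'E'
def plan(p, yaw, n, p0=None, yaw0=None):
    """tool down: print n rows (linear, turn_z) that bring the tool from here (or p0,yaw0) to p with tool y at yaw deg"""
    s=env.read_state(); M=R.from_quat(s["ee_rot"]).as_matrix()
    if p0 is None: p0=s["position"]; print("at",np.round(p0,4),"tilt axis z",M[:,2].round(4))
    if yaw0 is None: yaw0=np.degrees(np.arctan2(M[1,1],M[0,1]))
    dy=(yaw-yaw0+90)%180-90 if n>0 else 0
    n=max(n,1); d=(np.array(p)-p0)/n
    L=[]
    for i in range(n):
        a=np.radians(yaw0+dy*i/n); y=np.array([np.cos(a),np.sin(a),0]); z=np.array([0,0,-1]); x=np.cross(y,z)
        L.append([float(round(v*10,2)) for v in (d@x,d@y,d@z)])
    print("yaw0",round(yaw0,1),"turn z per row",round(-np.radians(dy)/n*10,3)); print(L)
E
python3 - <<'E'
from h import *
plan([.5165,-.309,.13],-16.5,15)
E
```

```text
at [0.2557 0.515  0.2071] tilt axis z [ 1.e-04  1.e-04 -1.e+00]
yaw0 63.6 turn z per row 0.932
[[-0.4, -0.41, 0.05], [-0.44, -0.38, 0.05], [-0.47, -0.33, 0.05], [-0.5, -0.29, 0.05], [-0.52, -0.24, 0.05], [-0.54, -0.19, 0.05], [-0.56, -0.14, 0.05], [-0.57, -0.09, 0.05], [-0.58, -0.03, 0.05], [-0.58, 0.02, 0.05], [-0.57, 0.07, 0.05], [-0.56, 0.13, 0.05], [-0.55, 0.18, 0.05], [-0.53, 0.23, 0.05], [-0.51, 0.28, 0.05]]
```

```bash
python3 -m creep '{"linear":[[-0.4,-0.41,0.05],[-0.44,-0.38,0.05],[-0.47,-0.33,0.05],[-0.5,-0.29,0.05],[-0.52,-0.24,0.05]],"turn":[[0,0,0.93],[0,0,0.93],[0,0,0.93],[0,0,0.93],[0,0,0.93]],"claw":[0,0,0,0,0]}' 100
python3 -m creep '{"linear":[[-0.54,-0.19,0.05],[-0.56,-0.14,0.05],[-0.57,-0.09,0.05],[-0.58,-0.03,0.05],[-0.58,0.02,0.05]],"turn":[[0,0,0.93],[0,0,0.93],[0,0,0.93],[0,0,0.93],[0,0,0.93]],"claw":[0,0,0,0,0]}'
python3 -m creep '{"linear":[[-0.57,0.07,0.05],[-0.56,0.13,0.05],[-0.55,0.18,0.05],[-0.53,0.23,0.05],[-0.5,0.28,0.05]],"turn":[[0,0,0.93],[0,0,0.93],[0,0,0.93],[0,0,0.93],[0,0,0.93]],"claw":[0,0,0,0,0]}'
python3 -m creep '{"linear":[[0,0,0]],"turn":[[0,0,0]],"claw":[0]}'
python3 - <<'E'
from h import *
plan([.5165,-.309,.042],-16.5,2)
E
```

```text
t: 1.52
position: [0.3434, 0.239, 0.1823]
ee_rot: [0.448, 0.894, 0.0, 0.001]
contact_force: [1.6, -0.6, -0.5]
opening: 0.0855
grasp_force: 0.0
t: 2.15
position: [0.431, -0.0366, 0.1574]
ee_rot: [0.642, 0.767, 0.0, 0.001]
contact_force: [1.0, -0.0, -0.1]
opening: 0.0854
grasp_force: 0.0
t: 2.78
position: [0.519, -0.3107, 0.132]
ee_rot: [0.801, 0.598, 0.0, 0.0]
contact_force: [1.1, -0.3, 1.1]
opening: 0.0853
grasp_force: 0.0
t: 2.9
position: [0.5188, -0.3125, 0.1311]
ee_rot: [0.802, 0.598, -0.0, 0.0]
contact_force: [0.2, -0.1, -0.2]
opening: 0.0855
grasp_force: 0.0
at [ 0.5188 -0.3125  0.1311] tilt axis z [-1.e-04 -8.e-04 -1.e+00]
yaw0 -16.6 turn z per row -0.006
[[0.01, -0.02, 0.45], [0.01, -0.02, 0.45]]
```

```bash
python3 -m creep '{"linear":[[0.01,-0.02,0.44],[0.01,-0.02,0.44],[0,0,0],[0,0,0],[0,0,0]],"turn":[[0,0,0],[0,0,0],[0,0,0],[0,0,0],[0,0,0]],"claw":[0,0,0.5,0.5,0.5]}' 100
python3 -m creep '{"linear":[[0,0,0],[0,0,0],[0,0,0],[0,0,0]],"turn":[[0,0,0],[0,0,0],[0,0,0],[0,0,0]],"claw":[0.7,0.7,0.7,0.7]}' 100
```

```text
t: 3.52
position: [0.5172, -0.3068, 0.047]
ee_rot: [0.8, 0.6, 0.001, 0.003]
contact_force: [0.3, -0.6, -0.1]
opening: 0.0428
grasp_force: 0.0
t: 4.03
position: [0.5162, -0.3063, 0.0453]
ee_rot: [0.8, 0.599, 0.0, 0.001]
contact_force: [0.1, -0.1, 5.6]
opening: 0.0256
grasp_force: 2.9
```

Run:
```python
from h import *
im,d=env.camera("scene"); cv2.imwrite("pics/s3.png",im); a,e=env.camera("top")
cv2.imwrite("pics/v3.png",np.hstack([cv2.resize(im[60:210,140:290],(400,400),interpolation=2),cv2.resize(a[170:300,340:470],(400,400),interpolation=2)]))
```

```text
(no output)
```

View pics/v3.png

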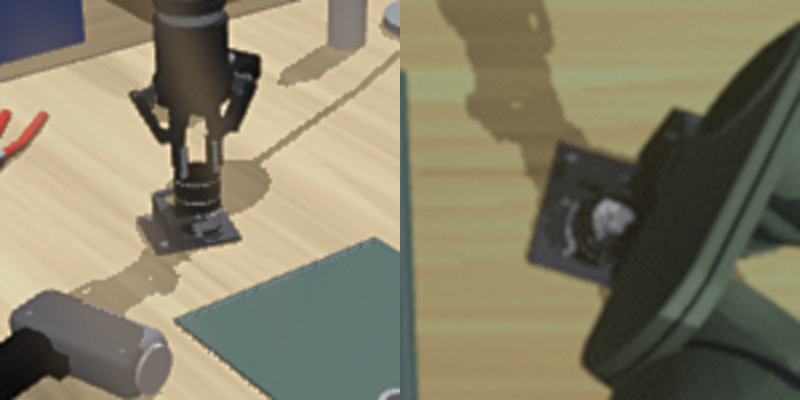

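Run:
```python
from h import *
im=cv2.imread("pics/s3.png"); c=im[95:160,185:245]
c=cv2.convertScaleAbs(cv2.resize(c,(554,600),interpolation=2),alpha=2.0,beta=20)
cv2.imwrite("pics/v4.png",c); s=env.read_state(); print(s["opening"],s["grasp_force"],s["contact_force"])
for p in ([.5145,-.3105,.07],[.519,-.308,.07],s["position"]): print(np.round(px("scene",p),1))
```

```text
0.025630081354649743 2.869492599129444 [ 0.68700119 -0.17222568  5.07615674]
[213.9 123.5]
[213.1 124.2]
[214.7 131.9]
```

View pics/v4.png

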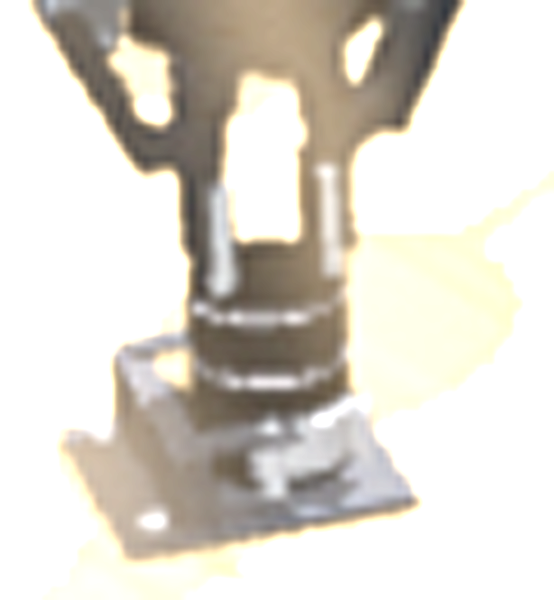

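Run:
```python
from h import *
im,d=env.camera("scene"); P=cloud("scene",d)
for v in range(108,146,2):
    print(v,[ (u,*(P[v,u]*1000).round().astype(int).tolist()) for u in (207,209,214,220,222)])
```

```text
108 [(207, 541, -300, 130), (209, 534, -302, 127), (214, 379, -514, 2), (220, 506, -289, 124), (222, 502, -285, 124)]
110 [(207, 543, -298, 125), (209, 536, -298, 123), (214, 384, -507, -1), (220, 504, -292, 116), (222, 501, -287, 117)]
112 [(207, 541, -302, 117), (209, 538, -296, 118), (214, 394, -492, 0), (220, 506, -290, 111), (222, 1202, 750, 719)]
114 [(207, 544, -298, 113), (209, 534, -302, 109), (214, 404, -478, 1), (220, 504, -294, 103), (222, 498, -292, 102)]
116 [(207, 539, -306, 103), (209, 537, -298, 105), (214, 408, -472, -2), (220, 505, -292, 98), (222, 501, -289, 98)]
118 [(207, 537, -309, 95), (209, 535, -303, 96), (214, 419, -456, 0), (220, 506, -292, 92), (222, 495, -298, 86)]
120 [(207, 540, -305, 91), (209, 539, -296, 94), (214, 505, -324, 73), (220, 507, -290, 87), (222, 500, -291, 84)]
122 [(207, 542, -303, 86), (209, 537, -301, 85), (214, 502, -328, 64), (220, 506, -293, 79), (222, 501, -290, 79)]
124 [(207, 539, -308, 77), (209, 536, -302, 79), (214, 502, -329, 57), (220, 510, -287, 76), (222, 499, -293, 70)]
126 [(207, 529, -325, 61), (209, 536, -303, 72), (2
[... 398 characters left out ...]
-285, 50)]
134 [(207, 542, -307, 47), (209, 539, -301, 49), (214, 531, -288, 51), (220, 512, -285, 46), (222, 504, -287, 42)]
136 [(207, 542, -307, 40), (209, 541, -299, 44), (214, 533, -284, 47), (220, 514, -284, 41), (222, 504, -288, 36)]
138 [(207, 542, -308, 33), (209, 541, -299, 37), (214, 531, -289, 38), (220, 510, -289, 31), (222, 505, -287, 30)]
140 [(207, 543, -307, 28), (209, 543, -297, 32), (214, 535, -283, 35), (220, 513, -285, 27), (222, 507, -284, 25)]
142 [(207, 555, -288, 34), (209, 551, -285, 34), (214, 539, -277, 33), (220, 514, -285, 21), (222, 505, -287, 17)]
144 [(207, 558, -284, 30), (209, 539, -305, 14), (214, 538, -279, 26), (220, 516, -282, 16), (222, 508, -284, 13)]
```

```bash
python3 -m creep '{"linear":[[0,0,-0.2],[0,0,-0.4],[0,0,-0.4],[0,0,0],[0,0,0]],"turn":[[0,0,0],[0,0,0],[0,0,0],[0,0,0],[0,0,0]],"claw":[0.7,0.7,0.7,0.7,0.7]}'
python3 - <<'E'
from h import *
im,d=env.camera("scene"); P=cloud("scene",d); p=env.read_state()["position"]
m=(np.hypot(P[...,0]-p[0],P[...,1]-p[1])<.05)&(P[...,2]>.08); q=P[m]
h=np.histogram(q[:,2],np.arange(.08,.24,.01)); print(p,h[0]); print("lowest",np.sort(q[:,2])[:12].round(3))
c=cv2.resize(im[70:160,170:260],(500,500),interpolation=2); cv2.imwrite("pics/v5.png",c)
t=P[(np.hypot(P[...,0]-.517,P[...,1]+.309)<.04)&(P[...,2]>.058)&(P[...,2]<.078)]; print(len(t),t.mean(0),cv2.minEnclosingCircle((t[:,:2]*1000).astype(np.float32)))
E
```

```text
t: 4.8
position: [0.5147, -0.3052, 0.1439]
ee_rot: [0.8, 0.6, -0.0, -0.0]
contact_force: [0.3, 0.1, -1.1]
opening: 0.0253
grasp_force: 0.0
[ 0.51423153 -0.3047863   0.1428783 ] [  0   0   0   0   0   0   0   0   4  35  49  47  40  79 108]
lowest [0.168 0.168 0.168 0.169 0.17  0.17  0.171 0.172 0.172 0.172 0.173 0.173]
140 [ 0.51848481 -0.30675025  0.06503218] ((518.2103271484375, -307.23095703125), 27.54480743408203)
```

View pics/v5.png

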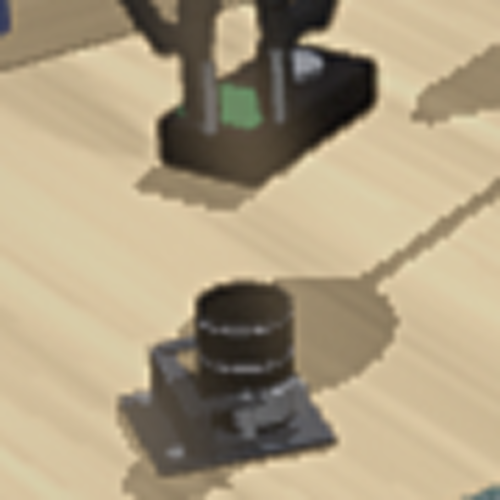

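```bash
cat > low.py <<'E'
from h import *
for n in("scene","top"):
    im,d=env.camera(n); P=cloud(n,d); p=env.read_state()["position"]
    m=(np.hypot(P[...,0]-p[0],P[...,1]-p[1])<.07)&(P[...,2]>.085)&(P[...,2]<.25); q=P[m]
    z=np.sort(q[:,2]); print(n,p.round(4),"lowest",z[:8].round(3)); 
    if n=="scene":
        t=q[q[:,2]<z[0]+.03]; print(t.mean(0).round(3),t.min(0).round(3),t.max(0).round(3))
E
python3 -m creep '{"linear":[[0,0,0],[0,0,0],[0,0,0],[0,0,0],[0,0,0]],"turn":[[0,0,0],[0,0,0],[0,0,0],[0,0,0],[0,0,0]],"claw":[1,1,1,1,1]}'; python3 low.py
python3 -m creep '{"linear":[[0,0,0],[0,0,0],[0,0,0],[0,0,0],[0,0,0]],"turn":[[0,0,0],[0,0,0],[0,0,0],[0,0,0],[0,0,0]],"claw":[0,0,0,0,0]}'; python3 low.py
```

```text
t: 5.48
position: [0.5153, -0.3056, 0.1441]
ee_rot: [0.8, 0.6, 0.0, 0.0]
contact_force: [0.2, 0.6, -0.5]
opening: -0.0001
grasp_force: 0.0
scene [ 0.5153 -0.3056  0.1441] lowest [0.169 0.17  0.171 0.171 0.171 0.173 0.173 0.173]
[ 0.521 -0.299  0.185] [ 0.506 -0.318  0.169] [ 0.532 -0.291  0.199]
top [ 0.5153 -0.3056  0.1442] lowest [0.17  0.174 0.175 0.175 0.176 0.176 0.177 0.178]
t: 6.2
position: [0.5153, -0.3056, 0.1441]
ee_rot: [0.8, 0.6, 0.0, 0.0]
contact_force: [0.4, -0.5, 0.6]
opening: 0.0849
grasp_force: 0.0
scene [ 0.5153 -0.3056  0.1441] lowest [0.181 0.181 0.183 0.183 0.184 0.184 0.185 0.185]
[ 0.519 -0.3    0.198] [ 0.464 -0.332  0.181] [ 0.574 -0.276  0.211]
top [ 0.5153 -0.3056  0.1441] lowest [0.181 0.184 0.184 0.185 0.185 0.186 0.187 0.187]
```

Run:
```python
from h import *
plan([.5155,-.309,.012],-16.5,3)
```

```text
at [ 0.5153 -0.3056  0.1441] tilt axis z [ 0.  0. -1.]
yaw0 -16.3 turn z per row 0.01
[[-0.01, 0.0, 0.44], [-0.01, 0.0, 0.44], [-0.01, 0.0, 0.44]]
```

```bash
python3 -m creep '{"linear":[[-0.01,0,0.44],[-0.01,0,0.44],[-0.01,0,0.44],[0,0,0],[0,0,0]],"turn":[[0,0,0],[0,0,0],[0,0,0],[0,0,0],[0,0,0]],"claw":[0,0,0,0,0]}' 100
python3 -m creep '{"linear":[[0,0,0],[0,0,0],[0,0,0],[0,0,0]],"turn":[[0,0,0],[0,0,0],[0,0,0],[0,0,0]],"claw":[0.6,0.6,0.6,0.6]}' 100
```

```text
t: 6.92
position: [0.5155, -0.3093, 0.0136]
ee_rot: [0.8, 0.6, 0.0, 0.001]
contact_force: [0.3, 0.3, 0.2]
opening: 0.0853
grasp_force: 0.0
t: 7.42
position: [0.5161, -0.3097, 0.0147]
ee_rot: [0.8, 0.6, 0.001, 0.002]
contact_force: [-0.2, 0.5, 5.9]
opening: 0.0479
grasp_force: 103.6
```

```bash
python3 -m creep '{"linear":[[0,-0.1,0],[0,-0.15,0],[0,-0.2,0],[0,-0.2,0],[0,-0.2,0]],"turn":[[0,0,0],[0,0,0],[0,0,0],[0,0,0],[0,0,0]],"claw":[0.6,0.6,0.6,0.6,0.6]}' 110
python3 -m creep '{"linear":[[0,-0.15,0],[0,0,0]],"turn":[[0,0,0],[0,0,0]],"claw":[0.6,0.6]}' 110
python3 -m creep '{"linear":[[0,0,-0.2],[0,0,-0.4],[0,0,0]],"turn":[[0,0,0],[0,0,0],[0,0,0]],"claw":[0.6,0.6,0.6]}' 110
python3 - <<'E'
from h import *
plan([.50,-.06,.085],-16.5,5)
im,d=env.camera("scene"); c=cv2.resize(im[60:210,140:340],(800,600),interpolation=2); cv2.imwrite("pics/v6.png",c)
E
```

```text
t: 8.05
position: [0.4325, -0.2845, 0.0126]
ee_rot: [0.8, 0.6, 0.0, 0.0]
contact_force: [0.4, -0.2, -1.0]
opening: 0.0477
grasp_force: 113.9
t: 8.3
position: [0.4173, -0.2796, 0.0118]
ee_rot: [0.801, 0.599, -0.0, -0.001]
contact_force: [0.9, 0.4, -1.5]
opening: 0.0476
grasp_force: 113.9
t: 8.68
position: [0.4219, -0.2832, 0.0757]
ee_rot: [0.8, 0.6, 0.001, 0.005]
contact_force: [-0.4, -0.7, -1.3]
opening: 0.0475
grasp_force: 114.0
at [ 0.4219 -0.2832  0.0757] tilt axis z [ 0.0069 -0.0064 -1.    ]
yaw0 -16.3 turn z per row 0.006
[[0.47, 0.02, -0.02], [0.47, 0.02, -0.02], [0.47, 0.02, -0.02], [0.47, 0.02, -0.02], [0.47, 0.02, -0.02]]
```

View pics/v6.png

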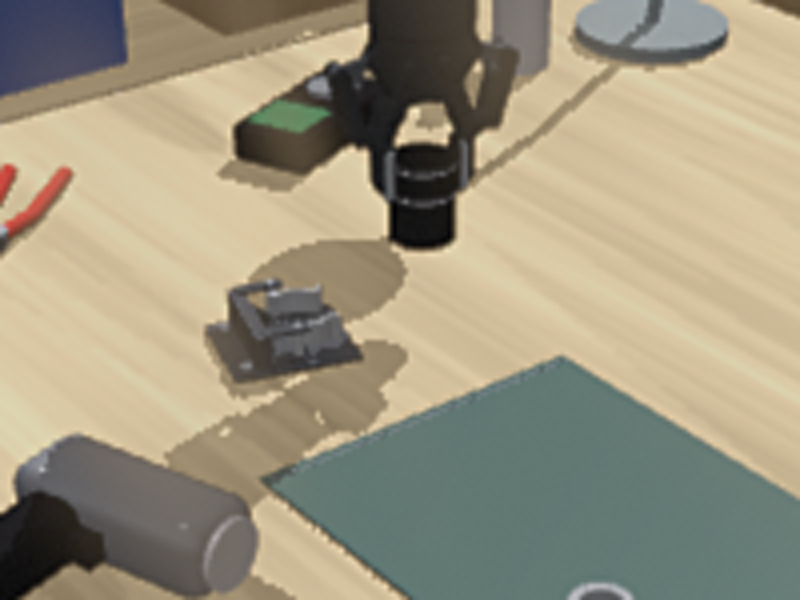

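The housing is free of the clip and held upright at crop (422,195). Now I carry it to the mat.

```bash
python3 -m creep '{"linear":[[0.4,0.02,-0.02],[0.47,0.02,-0.02],[0.5,0.02,-0.02],[0.5,0.02,-0.02],[0.47,0.02,-0.02]],"turn":[[0,0,0],[0,0,0],[0,0,0],[0,0,0],[0,0,0]],"claw":[0.6,0.6,0.6,0.6,0.6]}' 110
python3 -m creep '{"linear":[[0,0,0.3],[0,0,0.3],[0,0,0.08],[0,0,0],[0,0,0]],"turn":[[0,0,0],[0,0,0],[0,0,0],[0,0,0],[0,0,0]],"claw":[0.6,0.6,0.6,0.6,0.6]}' 110
```

```text
t: 9.35
position: [0.4932, -0.0566, 0.0804]
ee_rot: [0.8, 0.6, -0.001, -0.001]
contact_force: [0.0, -0.4, -1.1]
opening: 0.048
grasp_force: 113.9
t: 9.98
position: [0.494, -0.0588, 0.014]
ee_rot: [0.8, 0.599, 0.0, 0.0]
contact_force: [0.5, 0.1, -2.1]
opening: 0.0476
grasp_force: 113.9
```

```bash
python3 -m creep '{"linear":[[0,0,0.02],[0,0,0.02],[0,0,0.01],[0,0,0]],"turn":[[0,0,0],[0,0,0],[0,0,0],[0,0,0]],"claw":[0.6,0.6,0.6,0.6]}' 110
```

```text
t: 10.48
position: [0.4943, -0.0588, 0.0117]
ee_rot: [0.8, 0.6, -0.0, 0.0]
contact_force: [-6.6, 2.2, 17.0]
opening: 0.0477
grasp_force: 116.3
```

```bash
python3 -m creep '{"linear":[[0,0,0],[0,0,0],[0,0,-0.3],[0,0,-0.5],[0,0,-0.3]],"turn":[[0,0,0],[0,0,0],[0,0,0],[0,0,0],[0,0,0]],"claw":[0.3,0,0,0,0]}' 60
python3 - <<'E'
from h import *
for n in("top","scene"):
    im,d=env.camera(n); P=cloud(n,d)
    def blob(x,y,r,z0,z1):
        q=P[(np.hypot(P[...,0]-x,P[...,1]-y)<r)&(P[...,2]>z0)&(P[...,2]<z1)]; return (len(q),q.mean(0).round(4).tolist(),cv2.minEnclosingCircle((q[:,:2]*1000).astype(np.float32))) if len(q)>5 else len(q)
    print(n,"thrust",blob(.561,.0715,.03,.0085,.017)); print("housing",blob(.496,-.058,.04,.058,.075))
plan([.561,.0715,.06],-16.5,4)
E
```

```text
t: 11.1
position: [0.4949, -0.059, 0.1212]
ee_rot: [0.8, 0.599, 0.001, 0.001]
contact_force: [0.9, -0.4, 0.3]
opening: 0.0857
grasp_force: 0.0
top thrust (128, [0.5601, 0.0703, 0.0121], ((559.8779907226562, 70.65755462646484), 19.87088966369629))
housing (14, [0.48, -0.0417, 0.0655], ((480.22125244140625, -42.01460266113281), 7.063672065734863))
scene thrust (104, [0.5645, 0.0736, 0.0119], ((563.9505004882812, 72.14824676513672), 21.04914093017578))
housing (140, [0.4982, -0.0575, 0.0636], ((498.6682434082031, -60.20363235473633), 28.4836483001709))
at [ 0.4973 -0.0596  0.1231] tilt axis z [ 0.0084 -0.0025 -1.    ]
yaw0 -16.3 turn z per row 0.007
[[0.36, 0.06, 0.16], [0.36, 0.06, 0.16], [0.36, 0.06, 0.16], [0.36, 0.06, 0.16]]
```

```bash
Z='[0,0,0]'
python3 -m creep '{"linear":[[0,0,0],[0,0,0],[0,0,0],[0,0,0],[0,0,0]],"turn":[[0,0,-1],[0,0,-1],[0,0,-1],[0,0,-1],[0,0,-1]],"claw":[0,0,0,0,0]}' 20 >/dev/null
python3 -m creep '{"linear":[[0,0,0],[0,0,0],[0,0,0],[0,0,0],[0,0,0]],"turn":[[0,0,-1],[0,0,-1],[0,0,-1],[0,0,-1],[0,0,-1]],"claw":[0.25,0.25,0.25,0.25,0.25]}' >/dev/null
python3 -m creep '{"linear":[[0,0,0],[0,0,0],[0,0,0],[0,0,0],[0,0,0]],"turn":[[0,0,-1],[0,0,-1],[0,0,-1],[0,0,-1],[0,0,-1]],"claw":[0.25,0.25,0.25,0.25,0.25]}' >/dev/null
python3 -m creep '{"linear":[[0,0,0],[0,0,0]],"turn":[[0,0,-0.6],[0,0,0]],"claw":[0.25,0.25]}'
python3 - <<'E'
from h import *
plan([.4943,-.0588,.022],73.5,3)
E
```

```text
t: 13.32
position: [0.4929, -0.0584, 0.1176]
ee_rot: [0.148, 0.989, 0.0, -0.001]
contact_force: [0.3, -0.1, -0.6]
opening: 0.0645
grasp_force: 0.0
at [ 0.4929 -0.0584  0.1176] tilt axis z [-2.4e-03  7.0e-04 -1.0e+00]
yaw0 73.0 turn z per row -0.029
[[-0.0, -0.0, 0.32], [-0.0, -0.0, 0.32], [-0.0, -0.0, 0.32]]
```

```bash
python3 -m creep '{"linear":[[0,0,0.32],[0,0,0.32],[0,0,0.32],[0,0,0],[0,0,0]],"turn":[[0,0,0],[0,0,0],[0,0,0],[0,0,0],[0,0,0]],"claw":[0.25,0.25,0.25,0.25,0.25]}' 20
python3 -m creep '{"linear":[[0,0,0],[0,0,0],[0,0,0],[0,0,0]],"turn":[[0,0,0],[0,0,0],[0,0,0],[0,0,0]],"claw":[0.5,0.5,0.5,0.5]}' 20
python3 -m creep '{"linear":[[0,0,0],[0,0,0]],"turn":[[0,0,0],[0,0,0]],"claw":[0.25,0.25]}' 20
python3 -m creep '{"linear":[[0,0,-0.3],[0,0,-0.5],[0,0,-0.3],[0,0,0]],"turn":[[0,0,0],[0,0,0],[0,0,0],[0,0,0]],"claw":[0.25,0.25,0.25,0.25]}' 20
python3 - <<'E'
from h import *
plan([.5607,.0715,.06],73.5,4)
E
```

```text
t: 13.95
position: [0.4944, -0.0588, 0.0237]
ee_rot: [0.148, 0.989, -0.0, 0.0]
contact_force: [0.3, 1.0, 0.5]
opening: 0.0639
grasp_force: 0.0
t: 14.45
position: [0.4954, -0.0591, 0.0247]
ee_rot: [0.147, 0.989, -0.0, 0.002]
contact_force: [-0.9, -1.1, 6.1]
opening: 0.0491
grasp_force: 21.5
t: 14.7
position: [0.4936, -0.0584, 0.023]
ee_rot: [0.147, 0.989, 0.0, -0.0]
contact_force: [-0.3, 0.0, 0.1]
opening: 0.0642
grasp_force: 0.0
t: 15.2
position: [0.4961, -0.0592, 0.1359]
ee_rot: [0.147, 0.989, -0.0, 0.003]
contact_force: [-0.2, 0.3, 0.2]
opening: 0.0643
grasp_force: 0.0
at [ 0.4961 -0.0592  0.1359] tilt axis z [ 0.0061 -0.0018 -1.    ]
yaw0 73.1 turn z per row -0.019
[[-0.06, 0.36, 0.19], [-0.06, 0.36, 0.19], [-0.06, 0.36, 0.19], [-0.06, 0.36, 0.19]]
```

```bash
python3 -m creep '{"linear":[[-0.06,0.36,0.19],[-0.06,0.36,0.19],[-0.06,0.36,0.19],[-0.06,0.36,0.19],[0,0,0]],"turn":[[0,0,0],[0,0,0],[0,0,0],[0,0,0],[0,0,0]],"claw":[0.25,0.25,0.25,0.25,0.25]}' 20
python3 - <<'E'
from h import *
plan([.5607,.0715,-.018],73.1,2)
E
```

```text
t: 15.82
position: [0.5561, 0.0742, 0.0532]
ee_rot: [0.146, 0.989, -0.0, -0.003]
contact_force: [-0.7, -0.1, -0.0]
opening: 0.0643
grasp_force: 0.0
at [0.5561 0.0742 0.0532] tilt axis z [-7.e-03  5.e-04 -1.e+00]
yaw0 73.2 turn z per row 0.012
[[-0.03, -0.01, 0.36], [-0.03, -0.01, 0.36]]
```

```bash
python3 -m creep '{"linear":[[-0.02,0,0.35],[-0.01,0,0.35],[0,0,0],[0,0,0],[0,0,0]],"turn":[[0,0,0],[0,0,0],[0,0,0],[0,0,0],[0,0,0]],"claw":[0.25,0.25,0.25,0.25,0.25]}' 20
python3 -m creep '{"linear":[[0,0,0],[0,0,0],[0,0,0],[0,0,0]],"turn":[[0,0,0],[0,0,0],[0,0,0],[0,0,0]],"claw":[0.6,0.6,0.6,0.6]}' 20
```

```text
t: 16.45
position: [0.5633, 0.071, -0.0111]
ee_rot: [0.148, 0.989, 0.0, 0.002]
contact_force: [-0.2, 0.6, 0.1]
opening: 0.0642
grasp_force: 0.0
t: 16.95
position: [0.5624, 0.0713, -0.012]
ee_rot: [0.147, 0.989, 0.0, 0.001]
contact_force: [-1.3, 1.2, 5.6]
opening: 0.0342
grasp_force: 2.9
```

```bash
python3 -m creep '{"linear":[[0,0,-0.05],[0,0,0],[0.01,0,0.12],[0,0,0],[0,0,0]],"turn":[[0,0,0],[0,0,0],[0,0,0],[0,0,0],[0,0,0]],"claw":[0.25,0.25,0.25,0.25,0.25]}' 20
python3 -m creep '{"linear":[[0,0,0],[0,0,0],[0,0,0],[0,0,0]],"turn":[[0,0,0],[0,0,0],[0,0,0],[0,0,0]],"claw":[0.6,0.6,0.6,0.6]}' 20
```

```text
t: 17.58
position: [0.5601, 0.0716, -0.0206]
ee_rot: [0.147, 0.989, -0.0, -0.001]
contact_force: [-0.0, -1.0, 0.4]
opening: 0.064
grasp_force: 0.0
t: 18.08
position: [0.5611, 0.0716, -0.0195]
ee_rot: [0.147, 0.989, 0.0, 0.0]
contact_force: [0.2, 0.2, 3.0]
opening: 0.0387
grasp_force: 20.3
```

```bash
python3 -m creep '{"linear":[[0,0,0],[0,0,0],[0,0,0],[0,0,0],[0,0,0]],"turn":[[0,0,0],[0,0,1],[0,0,1],[0,0,1],[0,0,1]],"claw":[0.25,0.25,0.25,0.25,0.25]}' 20 >/dev/null
python3 -m creep '{"linear":[[0,0,0],[0,0,0],[0,0,0],[0,0,0],[0,0,0]],"turn":[[0,0,1],[0,0,1],[0,0,1],[0,0,1],[0,0,1]],"claw":[0.25,0.25,0.25,0.25,0.25]}' >/dev/null
python3 -m creep '{"linear":[[0,0,0],[0,0,0],[0,0,0],[0,0,0],[0,0,0]],"turn":[[0,0,1],[0,0,1],[0,0,1],[0,0,1],[0,0,1]],"claw":[0.25,0.25,0.25,0.25,0.25]}' >/dev/null
python3 -m creep '{"linear":[[0,0,0],[0,0,0],[0,0,0]],"turn":[[0,0,1],[0,0,0.6],[0,0,0]],"claw":[0.25,0.25,0.25]}'
python3 - <<'E'
from h import *
plan([.5607,.0716,-.0195],-16.5,1)
E
```

```text
t: 20.32
position: [0.5605, 0.0716, -0.0201]
ee_rot: [0.8, 0.6, -0.0, -0.0]
contact_force: [-0.6, 0.2, -0.1]
opening: 0.0642
grasp_force: 0.0
at [ 0.5605  0.0716 -0.0201] tilt axis z [-3.e-04  0.e+00 -1.e+00]
yaw0 -16.3 turn z per row 0.037
[[0.0, 0.0, -0.01]]
```

```bash
python3 -m creep '{"linear":[[0,0,-0.025],[0,0,0],[0,0,0],[0,0,0],[0,0,0]],"turn":[[0,0,0],[0,0,0],[0,0,0],[0,0,0],[0,0,0]],"claw":[0.25,0.25,0.6,0.6,0.6]}' 40
python3 -m creep '{"linear":[[0,0,0],[0,0,-0.3],[0,0,-0.4],[0,0,-0.2],[0,0,0]],"turn":[[0,0,0],[0,0,0],[0,0,0],[0,0,0],[0,0,0]],"claw":[0.6,0.6,0.6,0.6,0.6]}' 40
python3 - <<'E'
from h import *
plan([.4945,-.0588,.07],-16.3,4)
E
```

```text
t: 20.95
position: [0.5609, 0.0716, -0.0169]
ee_rot: [0.8, 0.6, 0.0, 0.0]
contact_force: [-2.1, -0.1, 3.9]
opening: 0.0369
grasp_force: 39.7
t: 21.58
position: [0.5624, 0.0716, 0.0742]
ee_rot: [0.8, 0.6, 0.002, 0.001]
contact_force: [0.1, -0.3, -0.7]
opening: 0.0371
grasp_force: 40.2
at [0.5624 0.0716 0.0742] tilt axis z [ 4.4e-03 -1.0e-04 -1.0e+00]
yaw0 -16.3 turn z per row -0.001
[[-0.36, -0.07, 0.01], [-0.36, -0.07, 0.01], [-0.36, -0.07, 0.01], [-0.36, -0.07, 0.01]]
```

```bash
python3 -m creep '{"linear":[[-0.36,-0.065,0],[-0.36,-0.065,0],[-0.36,-0.07,0],[-0.36,-0.07,0],[0,0,0]],"turn":[[0,0,0],[0,0,0],[0,0,0],[0,0,0],[0,0,0]],"claw":[0.6,0.6,0.6,0.6,0.6]}' 40
python3 -m creep '{"linear":[[0,0,0],[0,0,0],[0,0,0]],"turn":[[0,0,0],[0,0,0],[0,0,0]],"claw":[0.6,0.6,0.6]}' 40
python3 - <<'E'
from h import *
plan([.4945,-.0588,.05],-16.3,1)
im,d=env.camera("scene"); u,v=map(int,px("scene",[.495,-.059,.075])); cv2.imwrite("pics/v7.png",cv2.resize(im[v-35:v+25,u-40:u+40],(800,600),interpolation=2))
E
```

```text
t: 22.2
position: [0.4919, -0.0602, 0.0706]
ee_rot: [0.801, 0.598, -0.001, -0.001]
contact_force: [0.2, 0.3, -1.0]
opening: 0.0368
grasp_force: 40.2
t: 22.58
position: [0.4945, -0.0582, 0.0724]
ee_rot: [0.8, 0.6, -0.0, -0.0]
contact_force: [-0.3, 0.1, -0.3]
opening: 0.0372
grasp_force: 40.2
at [ 0.4945 -0.0582  0.0724] tilt axis z [-2.e-04  2.e-04 -1.e+00]
yaw0 -16.3 turn z per row 0.009
[[-0.01, 0.0, 0.22]]
```

View pics/v7.png

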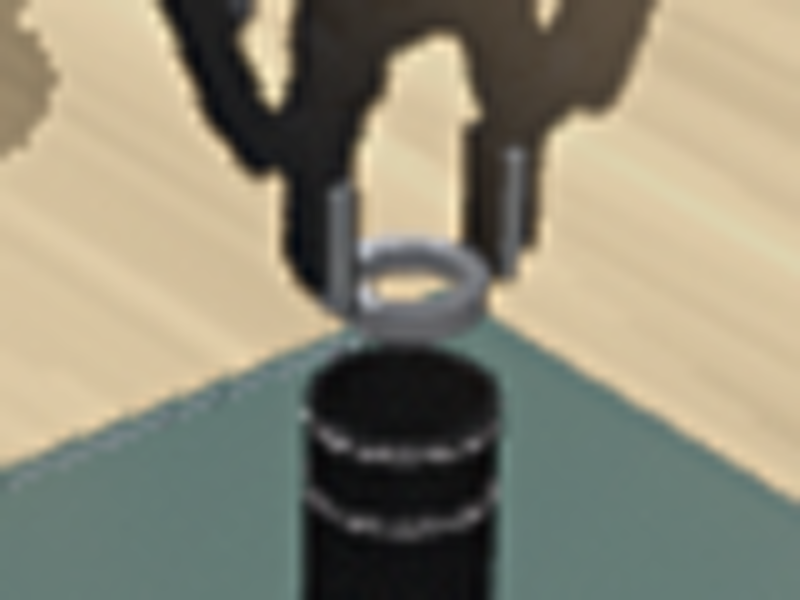

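The ring is held level above the mouth, at crop (415,290) with the mouth at (402,390). I'll check the lateral offset by projection.

Run:
```python
from h import *
c=px("scene",[.495,-.059,.075]); u0,v0=int(c[0])-40,int(c[1])-35
for z in(.035,.067,.097): print(z,[(round((u-u0)*10),round((v-v0)*10)) for u,v in [px("scene",[.4945,-.0585,z])]])
for p in([.5045,-.0585,.067],[.4945,-.0485,.067]): print([(round((u-u0)*10),round((v-v0)*10)) for u,v in [px("scene",p)]])
im,d=env.camera("scene"); P=cloud("scene",d); g=im.astype(int).max(2)
# housing rim level + ring surface points
q=P[(np.hypot(P[...,0]-.498,P[...,1]+.057)<.05)]
r=q[(q[:,2]>.088)&(q[:,2]<.103)]; 
for z0,z1 in((.02,.06),(.06,.07),(.085,.104)):
    m=(np.hypot(P[...,0]-.498,P[...,1]+.057)<.035)&(P[...,2]>z0)&(P[...,2]<z1); v,u=np.nonzero(m); print(z0,len(u),np.percentile(u,[2,98]),P[m].mean(0).round(4))
```

```text
0.035 [(404, 491)]
0.067 [(408, 384)]
0.097 [(411, 281)]
[(377, 397)]
[(433, 401)]
0.02 346 [266. 285.] [ 0.5036 -0.052   0.0425]
0.06 116 [267. 285.] [ 0.4976 -0.0578  0.0643]
0.085 123 [269.   284.56] [ 0.4971 -0.0543  0.0991]
```

```bash
python3 -m creep '{"linear":[[0,0,0.15],[0,0,0.1],[0,0,0.02],[0,0,0],[0,0,0]],"turn":[[0,0,0],[0,0,0],[0,0,0],[0,0,0],[0,0,0]],"claw":[0.6,0.6,0.6,0.6,0.6]}' 40
python3 -m creep '{"linear":[[0,0,0.02],[0,0,0],[0,0,0]],"turn":[[0,0,0],[0,0,0],[0,0,0]],"claw":[0.6,0.6,0.6]}' 40
```

```text
t: 23.3
position: [0.4945, -0.0591, 0.0458]
ee_rot: [0.8, 0.599, 0.0, 0.0]
contact_force: [0.2, -0.1, 0.0]
opening: 0.037
grasp_force: 40.2
t: 23.68
position: [0.4943, -0.059, 0.0436]
ee_rot: [0.8, 0.6, 0.0, 0.0]
contact_force: [0.2, -0.6, -0.0]
opening: 0.0369
grasp_force: 40.2
```

```bash
python3 -m creep '{"linear":[[0,0,0.015],[0,0,0],[0,0,0]],"turn":[[0,0,0],[0,0,0],[0,0,0]],"claw":[0.6,0.6,0.6]}' 40
python3 -m creep '{"linear":[[0,0,0],[0,0,0],[0,0,-0.3],[0,0,-0.5],[0,0,-0.3]],"turn":[[0,0,0],[0,0,0],[0,0,0],[0,0,0],[0,0,0]],"claw":[0.45,0.3,0.3,0.3,0.3]}' 40
python3 - <<'E'
from h import *
im,d=env.camera("scene"); P=cloud("scene",d)
u,v=map(int,px("scene",[.495,-.059,.067])); cv2.imwrite("pics/v8.png",cv2.convertScaleAbs(cv2.resize(im[v-20:v+30,u-33:u+33],(800,600),interpolation=2),alpha=1.6,beta=20))
plan([.616,.288,.12],-3.3+0,6)
E
```

```text
t: 24.05
position: [0.4943, -0.059, 0.0421]
ee_rot: [0.8, 0.6, -0.0, -0.0]
contact_force: [-0.1, 0.3, -0.4]
opening: 0.0368
grasp_force: 40.2
t: 24.68
position: [0.4955, -0.0594, 0.1547]
ee_rot: [0.8, 0.6, 0.001, 0.001]
contact_force: [1.0, 0.2, 0.3]
opening: 0.0599
grasp_force: 0.0
at [ 0.4982 -0.0601  0.1587] tilt axis z [ 0.01   -0.003  -0.9999]
yaw0 -16.3 turn z per row -0.379
[[0.61, 0.03, 0.06], [0.61, 0.05, 0.06], [0.61, 0.07, 0.06], [0.61, 0.09, 0.06], [0.6, 0.12, 0.06], [0.6, 0.14, 0.06]]
```

View pics/v8.png

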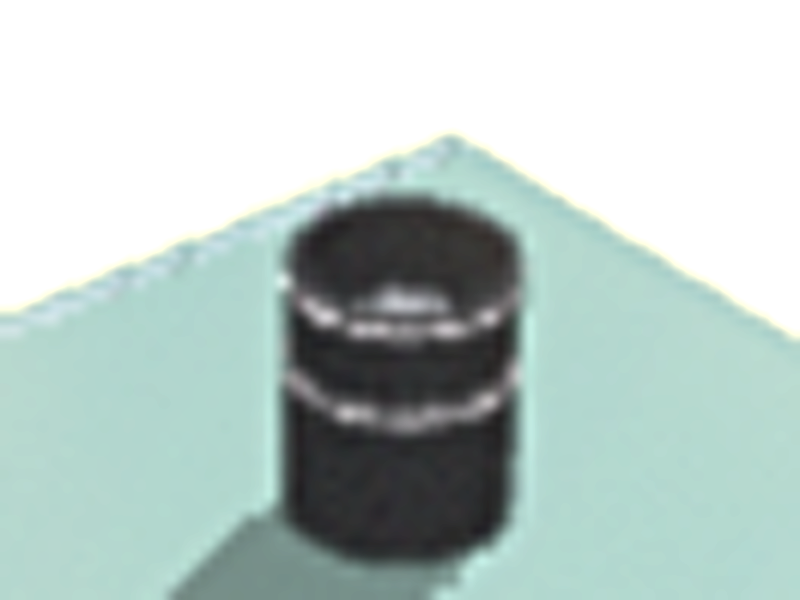

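The thrust ring lies down in the bore (grey arc at crop (405,300)). Next is the ring gear; I'll check the bore depth from the top camera on the way.

```bash
python3 -m creep '{"linear":[[0.6,0.03,0.05],[0.6,0.05,0.05],[0.6,0.07,0.05],[0.6,0.09,0.05],[0.6,0.12,0.05]],"turn":[[0,0,-0.38],[0,0,-0.38],[0,0,-0.38],[0,0,-0.38],[0,0,-0.38]],"claw":[0.5,0.5,0.5,0.5,0.5]}' 60
python3 -m creep '{"linear":[[0.6,0.14,0.05],[0,0,0],[0,0,0],[0,0,0]],"turn":[[0,0,-0.38],[0,0,0],[0,0,0],[0,0,0]],"claw":[0.5,0.5,0.5,0.5]}' 60
python3 - <<'E'
from h import *
plan([.615,.2875,.015],-3.3,3)
im,d=env.camera("top"); P=cloud("top",d)
m=(np.hypot(P[...,0]-.4935,P[...,1]+.0595)<.035)&(P[...,2]>.06)&(P[...,2]<.075); print("rim",m.sum(),P[m].mean(0),cv2.minEnclosingCircle((P[m][:,:2]*1000).astype(np.float32)))
m=(np.hypot(P[...,0]-.4935,P[...,1]+.0595)<.0195)&(P[...,2]<.06); print("in",m.sum(),np.percentile(P[m][:,2],[10,25,50,75,90]))
E
```

```text
t: 25.35
position: [0.5922, 0.2292, 0.1265]
ee_rot: [0.739, 0.673, -0.0, 0.0]
contact_force: [0.8, -0.3, 0.7]
opening: 0.0428
grasp_force: 0.0
t: 25.85
position: [0.6113, 0.2844, 0.1222]
ee_rot: [0.728, 0.686, -0.0, 0.0]
contact_force: [-0.2, -0.0, -0.8]
opening: 0.0427
grasp_force: 0.0
at [0.6113 0.2844 0.1222] tilt axis z [-3.e-04 -4.e-04 -1.e+00]
yaw0 -3.4 turn z per row -0.003
[[0.01, 0.01, 0.36], [0.01, 0.01, 0.36], [0.01, 0.01, 0.36]]
rim 140 [ 0.49309962 -0.06029202  0.06615755] ((493.0052185058594, -60.48175811767578), 25.064334869384766)
in 242 [0.03384235 0.03571339 0.04252283 0.0445882  0.0458928 ]
```

Inside the bore the depth reads 45 mm (ring top) and 35 mm (floor), so the thrust ring is fully home and flat.

```bash
python3 -m creep '{"linear":[[0.01,0.01,0.36],[0.01,0.01,0.36],[0.01,0.01,0.34],[0,0,0],[0,0,0]],"turn":[[0,0,0],[0,0,0],[0,0,0],[0,0,0],[0,0,0]],"claw":[0.5,0.5,0.5,0.5,0.5]}' 40
python3 -m creep '{"linear":[[0,0,0],[0,0,0],[0,0,0],[0,0,0],[0,0,0]],"turn":[[0,0,0],[0,0,0],[0,0,0],[0,0,0],[0,0,0]],"claw":[0.95,0.95,0.95,0.95,0.95]}' 40
```

```text
t: 26.52
position: [0.6158, 0.2883, 0.0178]
ee_rot: [0.727, 0.686, 0.001, 0.001]
contact_force: [0.6, -0.2, 0.5]
opening: 0.0426
grasp_force: 0.0
t: 27.15
position: [0.6163, 0.289, 0.0186]
ee_rot: [0.727, 0.687, 0.002, 0.001]
contact_force: [-0.2, -1.0, 6.3]
opening: 0.015
grasp_force: 39.2
```

```bash
python3 -m creep '{"linear":[[0,0,-0.2],[0,0,-0.4],[0,0,-0.3],[0,0,0]],"turn":[[0,0,0],[0,0,0],[0,0,0],[0,0,0]],"claw":[0.95,0.95,0.95,0.95]}' 60
python3 - <<'E'
from h import *
plan([.545,.06,.08],-3.4,5)
im,d=env.camera("scene"); cv2.imwrite("pics/v9.png",cv2.resize(im[190:310,290:450],(800,600),interpolation=2))
E
```

```text
t: 27.65
position: [0.6171, 0.2897, 0.1109]
ee_rot: [0.727, 0.687, 0.004, 0.002]
contact_force: [-0.2, -1.0, -0.9]
opening: 0.0142
grasp_force: 58.9
at [0.6171 0.2897 0.1109] tilt axis z [ 0.0073  0.0026 -1.    ]
yaw0 -3.3 turn z per row 0.005
[[-0.47, -0.12, 0.06], [-0.47, -0.12, 0.06], [-0.47, -0.12, 0.06], [-0.47, -0.12, 0.06], [-0.47, -0.12, 0.06]]
```

View pics/v9.png

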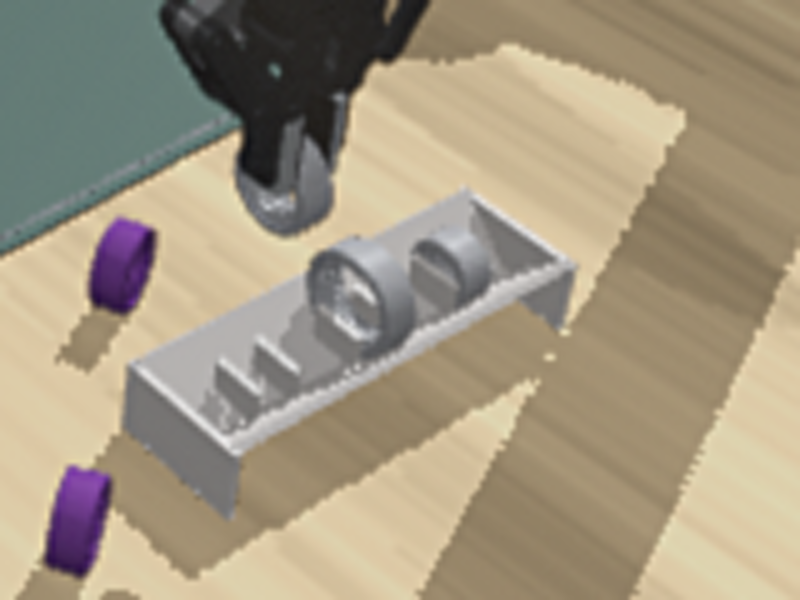

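The ring gear is held at crop (285,190), and the large (360,290) and small (450,265) rings are untouched. Now I carry it to the mat.

```bash
python3 -m creep '{"linear":[[-0.45,-0.12,0.06],[-0.47,-0.12,0.06],[-0.47,-0.12,0.06],[-0.47,-0.12,0.06],[-0.47,-0.12,0.06]],"turn":[[0,0,0],[0,0,0],[0,0,0],[0,0,0],[0,0,0]],"claw":[0.95,0.95,0.95,0.95,0.95]}' 60
python3 -m creep '{"linear":[[0,0,0.3],[0,0,0.3],[0,0,0.08],[0,0,0],[0,0,0]],"turn":[[0,0,0],[0,0,0],[0,0,0],[0,0,0],[0,0,0]],"claw":[0.95,0.95,0.95,0.95,0.95]}' 60
```

```text
t: 28.32
position: [0.5388, 0.0582, 0.0739]
ee_rot: [0.727, 0.687, -0.001, -0.002]
contact_force: [0.2, -0.2, -0.2]
opening: 0.0144
grasp_force: 58.9
t: 28.95
position: [0.5424, 0.0596, 0.009]
ee_rot: [0.727, 0.687, 0.001, 0.001]
contact_force: [0.1, -0.3, -0.6]
opening: 0.0137
grasp_force: 59.0
```

```bash
python3 -m creep '{"linear":[[0,0,0.03],[0,0,0],[0,0,0]],"turn":[[0,0,0],[0,0,0],[0,0,0]],"claw":[0.95,0.95,0.95]}' 60
python3 -m creep '{"linear":[[0,0,0.02],[0,0,0],[0,0,0]],"turn":[[0,0,0],[0,0,0],[0,0,0]],"claw":[0.95,0.95,0.95]}' 60
```

```text
t: 29.32
position: [0.5416, 0.0595, 0.0054]
ee_rot: [0.727, 0.687, 0.0, 0.0]
contact_force: [0.5, 0.5, -0.6]
opening: 0.0139
grasp_force: 59.0
t: 29.7
position: [0.5418, 0.0594, 0.0035]
ee_rot: [0.727, 0.687, 0.0, 0.0]
contact_force: [-0.2, -0.6, 3.1]
opening: 0.0139
grasp_force: 59.3
```

```bash
python3 -m creep '{"linear":[[0,0,0],[0,0,0],[0,0,0],[0,0,0.1],[0,0,0]],"turn":[[0,0,0],[0,0,0],[0,0,0],[0,0,0],[0,0,0]],"claw":[0.7,0.4,0,0,0]}' 30
python3 -m creep '{"linear":[[0,-0.15,0],[0,-0.15,0],[0,-0.08,0],[0,-0.08,0],[0,-0.08,0]],"turn":[[0,0,0],[0,0,0],[0,0,0],[0,0,0],[0,0,0]],"claw":[0,0,0,0,0]}' 30
python3 -m creep '{"linear":[[0,0,0],[0,0,-0.5],[0,0,-0.5],[0,0,0]],"turn":[[0,0,0],[0,0,0],[0,0,0],[0,0,0]],"claw":[0,0,0,0]}' 30
python3 - <<'E'
from h import *
for n in("scene","top"):
    im,d=env.camera(n); P=cloud(n,d)
    m=(np.hypot(P[...,0]-.52,P[...,1]-.06)<.06)&(P[...,2]>.01)&(P[...,2]<.055); q=P[m]
    if len(q)<8: print(n,len(q)); continue
    t=q[q[:,2]>.015]; print(n,len(q),np.percentile(q[:,2],[50,90,99]).round(4),q.mean(0).round(4),cv2.minEnclosingCircle((t[:,:2]*1000).astype(np.float32)))
    if n=="scene":
        u,v=map(int,px("scene",[.515,.06,.03])); cv2.imwrite("pics/v10.png",cv2.resize(im[v-60:v+60,u-80:u+80],(800,600),interpolation=2))
plan([.515,.06,.03],-3.3,3)
E
```

```text
t: 30.32
position: [0.5401, 0.0595, -0.0082]
ee_rot: [0.727, 0.687, -0.001, -0.001]
contact_force: [-0.8, 0.2, -0.6]
opening: 0.0855
grasp_force: 0.0
t: 30.95
position: [0.4872, 0.0625, -0.0067]
ee_rot: [0.727, 0.687, 0.0, 0.0]
contact_force: [0.3, 0.7, 0.2]
opening: 0.0852
grasp_force: 0.0
t: 31.45
position: [0.4925, 0.0623, 0.0981]
ee_rot: [0.727, 0.687, 0.004, 0.004]
contact_force: [0.5, -0.1, -0.8]
opening: 0.0855
grasp_force: 0.0
scene 147 [0.0166 0.0197 0.0223] [0.5164 0.0606 0.0162] ((516.50146484375, 60.379364013671875), 22.352771759033203)
top 0
at [0.4881 0.0624 0.0936] tilt axis z [ 1.5e-03 -1.0e-04 -1.0e+00]
yaw0 -3.3 turn z per row 0.002
[[-0.0, 0.09, 0.21], [-0.0, 0.09, 0.21], [-0.0, 0.09, 0.21]]
```

```bash
python3 -m creep '{"linear":[[0,0.09,0.35],[0,0.09,0.35],[0.02,0.07,0.35],[0,0,0],[0,0,0]],"turn":[[0,0,0],[0,0,0],[0,0,0],[0,0,0],[0,0,0]],"claw":[0.25,0.25,0.25,0.25,0.25]}' 20
python3 - <<'E'
from h import *
plan([.513,.06,-.015],-3.3,1)
E
```

```text
t: 32.17
position: [0.512, 0.0631, -0.0122]
ee_rot: [0.727, 0.687, -0.001, -0.001]
contact_force: [-0.2, -0.4, 1.2]
opening: 0.0639
grasp_force: 0.0
at [ 0.512   0.0631 -0.0122] tilt axis z [-0.0014  0.     -1.    ]
yaw0 -3.3 turn z per row 0.006
[[-0.03, 0.01, 0.03]]
```

Correct, squeeze, open, turn 90°, then grip.

```bash
python3 -m creep '{"linear":[[-0.02,0,0.03],[0,0,0],[0,0,0],[0,0,0],[0,0,0]],"turn":[[0,0,0],[0,0,0],[0,0,0],[0,0,0],[0,0,0]],"claw":[0.25,0.25,0.6,0.6,0.6]}' 20
python3 -m creep '{"linear":[[0,0,0],[0,0,0],[0,0,0],[0,0,0],[0,0,0]],"turn":[[0,0,0],[0,0,-1],[0,0,-1],[0,0,-1],[0,0,-1]],"claw":[0.25,0.25,0.25,0.25,0.25]}' >/dev/null
python3 -m creep '{"linear":[[0,0,0],[0,0,0],[0,0,0],[0,0,0],[0,0,0]],"turn":[[0,0,-1],[0,0,-1],[0,0,-1],[0,0,-1],[0,0,-1]],"claw":[0.25,0.25,0.25,0.25,0.25]}' >/dev/null
python3 -m creep '{"linear":[[0,0,0],[0,0,0],[0,0,0],[0,0,0],[0,0,0]],"turn":[[0,0,-1],[0,0,-1],[0,0,-1],[0,0,-1],[0,0,-1]],"claw":[0.25,0.25,0.25,0.25,0.25]}' >/dev/null
python3 -m creep '{"linear":[[0,0,0],[0,0,0],[0,0,0],[0,0,0]],"turn":[[0,0,-1],[0,0,-0.7],[0,0,0],[0,0,0]],"claw":[0.25,0.25,0.25,0.25]}'
python3 -m creep '{"linear":[[0,0,0],[0,0,0],[0,0,0],[0,0,0]],"turn":[[0,0,0],[0,0,0],[0,0,0],[0,0,0]],"claw":[0.6,0.6,0.6,0.6]}' 40
python3 -m creep '{"linear":[[0,0,-0.3],[0,0,-0.4],[0,0,-0.2],[0,0,0],[0,0,0]],"turn":[[0,0,0],[0,0,0],[0,0,0],[0,0,0],[0,0,0]],"claw":[0.6,0.6,0.6,0.6,0.6]}' 40
python3 - <<'E'
from h import *
plan([.4944,-.0589,.075],86.7,4)
E
```

```text
t: 32.8
position: [0.513, 0.061, -0.0141]
ee_rot: [0.727, 0.687, 0.0, 0.0]
contact_force: [-1.4, 0.6, 5.5]
opening: 0.0384
grasp_force: 20.1
t: 35.17
position: [0.5123, 0.0611, -0.0151]
ee_rot: [0.029, 1.0, 0.0, -0.0]
contact_force: [0.4, 1.0, 0.2]
opening: 0.0642
grasp_force: 0.0
t: 35.67
position: [0.5128, 0.0611, -0.0146]
ee_rot: [0.029, 1.0, -0.0, 0.0]
contact_force: [0.7, -0.2, 2.9]
opening: 0.0377
grasp_force: 40.4
t: 36.3
position: [0.5113, 0.0611, 0.0738]
ee_rot: [0.029, 1.0, 0.0, -0.001]
contact_force: [0.1, -0.0, -0.2]
opening: 0.0381
grasp_force: 40.4
at [0.5113 0.0611 0.0738] tilt axis z [-2.4e-03  1.0e-04 -1.0e+00]
yaw0 86.7 turn z per row -0.001
[[0.02, -0.3, -0.0], [0.02, -0.3, -0.0], [0.02, -0.3, -0.0], [0.02, -0.3, -0.0]]
```

```bash
python3 -m creep '{"linear":[[0.02,-0.3,0],[0.03,-0.3,0],[0.03,-0.3,0],[0.03,-0.3,0],[0,0,0]],"turn":[[0,0,0],[0,0,0],[0,0,0],[0,0,0],[0,0,0]],"claw":[0.6,0.6,0.6,0.6,0.6]}' 40
python3 -m creep '{"linear":[[0,0,0],[0,0,0],[0,0,0]],"turn":[[0,0,0],[0,0,0],[0,0,0]],"claw":[0.6,0.6,0.6]}' 40
python3 - <<'E'
from h import *
plan([.4944,-.0589,.05],86.7,1)
E
```

```text
t: 36.92
position: [0.493, -0.0592, 0.0734]
ee_rot: [0.031, 1.0, 0.0, -0.002]
contact_force: [0.7, -0.4, -0.6]
opening: 0.0382
grasp_force: 40.4
t: 37.3
position: [0.4945, -0.0573, 0.0749]
ee_rot: [0.028, 1.0, 0.0, -0.0]
contact_force: [0.4, 0.8, -0.6]
opening: 0.0379
grasp_force: 40.4
at [ 0.4945 -0.0573  0.0749] tilt axis z [-3.e-04  2.e-04 -1.e+00]
yaw0 86.8 turn z per row 0.011
[[0.0, -0.02, 0.25]]
```

```bash
python3 -m creep '{"linear":[[0,-0.015,0.12],[0,0,0.1],[0,0,0],[0,0,0],[0,0,0]],"turn":[[0,0,0],[0,0,0],[0,0,0],[0,0,0],[0,0,0]],"claw":[0.6,0.6,0.6,0.6,0.6]}' 40
python3 -m creep '{"linear":[[0,0,0.03],[0,0,0.03],[0,0,0],[0,0,0]],"turn":[[0,0,0],[0,0,0],[0,0,0],[0,0,0]],"claw":[0.6,0.6,0.6,0.6]}' 40
```

```text
t: 37.92
position: [0.4948, -0.0597, 0.0534]
ee_rot: [0.029, 1.0, -0.0, 0.0]
contact_force: [-0.6, 0.8, -0.9]
opening: 0.038
grasp_force: 40.4
t: 38.42
position: [0.4944, -0.0596, 0.047]
ee_rot: [0.029, 1.0, 0.0, -0.0]
contact_force: [-0.2, 0.2, -0.6]
opening: 0.0378
grasp_force: 40.4
```

```bash
python3 -m creep '{"linear":[[0,0,0.03],[0,0,0],[0,0,0]],"turn":[[0,0,0],[0,0,0],[0,0,0]],"claw":[0.6,0.6,0.6]}' 40
python3 -m creep '{"linear":[[0,0,0],[0,0,0],[0,0,-0.3],[0,0,-0.5],[0,0,-0.3]],"turn":[[0,0,0],[0,0,0],[0,0,0],[0,0,0],[0,0,0]],"claw":[0.45,0.3,0.3,0.3,0.3]}' 40
python3 -m creep '{"linear":[[0.2,0.5,0],[0.2,0.6,0],[0.2,0.6,0],[0,0.4,0],[0,0,0]],"turn":[[0,0,0],[0,0,0],[0,0,0],[0,0,0],[0,0,0]],"claw":[0.3,0.3,0.3,0.3,0.3]}' 40
python3 - <<'E'
from h import *
for n,c in(("top",(.4935,-.0605)),("scene",(.4985,-.058))):
    im,d=env.camera(n); P=cloud(n,d); r=np.hypot(P[...,0]-c[0],P[...,1]-c[1])
    m=(r<.035)&(P[...,2]>.06)&(P[...,2]<.078); print(n,"rim",m.sum(),P[m].mean(0).round(4),cv2.minEnclosingCircle((P[m][:,:2]*1000).astype(np.float32)))
    m=(r<.018); print("in",m.sum(),np.percentile(P[m][:,2],[10,25,50,75,90]).round(4))
    if n=="top":
        a=m&(P[...,2]>.053)&(P[...,2]<.067); A=np.c_[P[a][:,:2]-c,np.ones(a.sum())]; print("plane",a.sum(),np.linalg.lstsq(A,P[a][:,2],rcond=None)[0])
        t=cv2.resize(im[225:305,250:356],(800,600),interpolation=2)
    else: t=None
    if n=="top": cv2.imwrite("pics/last.png",t)
print([(r["position"],r["confidence"]) for r in env.look_for("top","housing_center")][:2])
E
```

```text
t: 38.8
position: [0.4945, -0.0596, 0.044]
ee_rot: [0.029, 1.0, 0.0, -0.0]
contact_force: [-0.6, 0.1, -0.6]
opening: 0.0377
grasp_force: 40.4
t: 39.42
position: [0.4957, -0.06, 0.1568]
ee_rot: [0.029, 1.0, -0.0, 0.002]
contact_force: [0.9, -0.0, -0.8]
opening: 0.0598
grasp_force: 0.0
t: 40.05
position: [0.4468, 0.1544, 0.1544]
ee_rot: [0.027, 1.0, 0.0, 0.0]
contact_force: [0.4, -0.4, 0.1]
opening: 0.0599
grasp_force: 0.0
top rim 236 [ 0.4939 -0.0606  0.0643] ((493.1534729003906, -60.36393737792969), 25.2170467376709)
in 223 [0.034  0.0365 0.0566 0.0602 0.0613]
plane 121 [0.01060931 0.006831   0.05973161]
scene rim 135 [ 0.4971 -0.0592  0.064 ] ((497.6806335449219, -60.37944793701172), 29.295507431030273)
in 63 [0.0493 0.0531 0.058  0.0603 0.0617]
[([0.4957, -0.0541, 0.0655], 0.61)]
```

View pics/last.png

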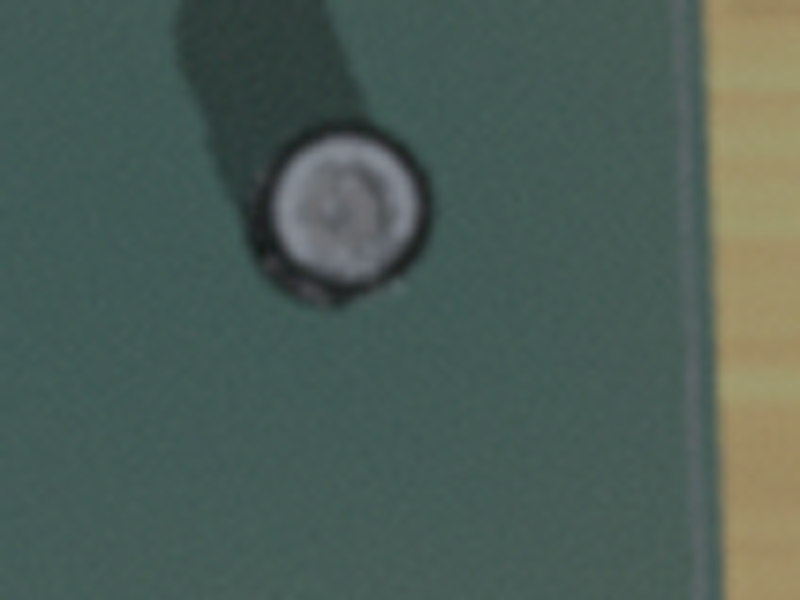

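The ring gear lies concentric and level inside the housing (crop (345,210)). Its top reads about 60–61 mm, as expected, with under 1° of slope, so it is home and I'm handing in.

```bash
python3 -c "
from rig import env
print(env.close_job())"
```

```text
the job is handed in; nothing more can be done
None
```

I handed the job in at about 40 s. By my last camera readings, the housing stands upright on the mat with the thrust ring and then the ring gear flat and fully home in it; the small and large rings stay in the rack. The hand-in returned no verdict.

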